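# Snap the capsule box lid shut

### The arm

A 6-joint arm with a two-finger parallel gripper is mounted at the origin on the work surface. World frame = base frame: x ahead of the robot, y to its left, z up, the work surface at z = 0. Lengths are in mm, angles in degrees, forces in N, time in s.
With the tool pointing down it reaches from about 375 to 975 mm from the base axis. Payload 3.8 kg.
Tool frame: the origin (TCP) lies at the very end of the fingers, on their centre line; the grasp point (between the pads) lies 19 mm behind it; x points along the fingers, y is the direction in which the jaws open and shut, and the axes are right-handed (so a half turn about x gives the same grasp; the last joint's range is limited). The gripper opens to 88 mm and grips with 3 to 60 N. Pads are 18 mm wide; open, the fingers measure 123 mm over their backs; the gripper's body (75 mm by 187 mm) begins 45 mm behind the grasp point.
Start: joints at [61.828, 15.12, 91.902, -0, 72.978, -2.114], TCP at [296.513, 606.381, 238.706] pointing down, gripper open.
Joint ranges: [-150.88, 150.88], [-54.13, 125.18], [17.81, 147.31], [-75.09, 255.09], [0, 152.58], [-146.25, 146.25]. Speed limits (degrees/s): [147.25, 147.25, 180, 180, 180, 180].

### API

Orientations are given as [roll, pitch, yaw] about the fixed x, y, z axes, in that order (R = Rz(yaw) Ry(pitch) Rx(roll)).
In Python, from station import env, snapshot, get_calibration gives the robot as it stands.
- The arm moves only by the tool carry_out, never from a script. Its arguments are lists of equal length, an entry for each row: "claw": the closure in counts, from 0 (fully open) to 255 (shut); "travel": the shift along the tool's x, y, z in m, a list of three; "dr": the turn, a rotation vector about the tool's x, y, z in degrees, a list of three. A call has exactly 10 rows; each row shifts and turns the pose as measured when the row begins, along the tool's axes as they then stand; what a row does not reach is not made up. A row lasts 1/10 s, in which the tool goes at most 50 mm and 8.59 degrees, less where a joint would pass 70% of its speed; a pose out of reach is approached as far as the arm can. A call is refused whole if a number of a shift passes 0.05 or a number of a turn 8.59, either way. A call with a gripper value outside its range is refused whole. The fingers move at their own pace and stop on an object; "grip_force" is the grip in N (left out, the last holds). Time passes only in rows, so rows that do not move let the fingers close, or fill a call up. It gives the time, the measured TCP pose, the force and the opening at its end, in the units of the state.
- env.sense(): the state, without advancing time (a new reading comes with each control period).
- snapshot(name): name is "scene" or "top"; returns (picture, depth): 420x560x3 uint8, red, green, blue; 420x560 float32, mm along the optical axis (not along the pixel's ray), 0 where there is no reading.
- get_calibration(name): a dict with "K" (3x3 intrinsics, pixels), "dist_coeffs" ([k1, k2, p1, p2, k3] as OpenCV has them; the pictures are not rectified), "camera_from_world" (4x4, takes a point from world to camera coordinates). Camera axes: x right, y down, z forward; pixel columns grow to the right and rows downward; lengths in mm; the calibration is good to about 2 mm. A picture is of the moment at which its call begins. get_calibration takes no time and is no camera call.
- env.sign_off(): hands the job in, once; it reports no verdict.
The state is a dict: "clock": time; "joint_positions": joint angles; "joint_velocities": joint speeds; "joint_torque": joint torques, N m; "tcp_pos": TCP position; "tcp_rot": TCP orientation; "force": force on the tool from outside, world axes, zero at the start; "wrist_torque": the same for the moment, N m; "opening": finger opening in mm.
Only numpy, scipy, OpenCV 4.12 (cv2) and the standard library are available. Lean on these libraries where they do the work, as an engineer would, in place of code of your own. Each camera call takes 0.05 s, during which the arm holds its last target. There are 200 camera calls.

### The job

The lid of the coffee-capsule box has been laid on, but parts of its press-on rim still stand up. With the fingers, press down round the rim wherever a corner or a side section is still up, until every section has clicked shut and the rim lies flat all the way round. Pick nothing up: the box stays standing where it is, apart from a slight shift, and the mugs, saucers, teaspoon, ramekin and loose capsule around it stay where they are.

Things in the scene. Friction and masses are not known exactly. Their poses are not given: they have to be found in the camera images.
- box: Clear plastic tub of coffee capsules, 0.5 to 0.9 kg, standing loose: 118 (x) x 178 (y) x 66 mm high. Grey rigid lid, 128 x 188 mm, its middle 69 mm up; a pull tab juts from the +y end. Four corners and the middle of each long side are hinged rim sections; shut, their flat tops lie 70 mm up, with an edge bead to 72 mm. Any may be up or shut at the start. Origin: centre of the underside, z up.
- corner_a (a joint): Corner section at the box's -x, +y corner: a triangle with 52 mm legs, folding up about its diagonal crease. Angle in rad: 0 = shut and flat (below 0.05 counts as shut), about 0.30 = up, its tip 9 mm above shut. Pressed down it resists and springs back until about 0.11, then snaps to 0 by itself and stays. Pressing a shut section does no harm.
- corner_b (a joint): Corner section at the box's +x, +y corner; shape, angle and snap as for corner_a.
- corner_c (a joint): Corner section at the box's +x, -y corner; shape, angle and snap as for corner_a.
- corner_d (a joint): Corner section at the box's -x, -y corner; shape, angle and snap as for corner_a.
- side_near (a joint): Section in the middle of the box's long side at -x: 75 mm long, 24 mm deep, folding up about a crease parallel to the edge; up, it stands at about 0.34 rad, its edge 8 mm above shut. Angle and snap as for corner_a (goes over at about 0.13).
- side_far (a joint): Section in the middle of the box's long side at +x; otherwise as side_near.
- corner_a_top (a point): Press point of corner_a, 2 mm above its flat top, 20 mm outward from the crease and 11 mm inside the rounded tip; moves with the section. When shut it lies at (-52, 82, 72) mm in the box frame. Pressing here takes up to about 10 N to snap it shut (more force nearer the crease).
- corner_b_top (a point): Press point of corner_b, likewise; when shut at (52, 82, 72) mm in the box frame.
- corner_c_top (a point): Press point of corner_c, likewise; when shut at (52, -82, 72) mm in the box frame.
- corner_d_top (a point): Press point of corner_d, likewise; when shut at (-52, -82, 72) mm in the box frame.
- side_near_top (a point): Press point of side_near, 2 mm above its flat top, 15.5 mm outward from the crease and 8.5 mm inside the edge; when shut at (-55.5, 0, 72) mm in the box frame. Takes about 10 N.
- side_far_top (a point): Press point of side_far, likewise; when shut at (55.5, 0, 72) mm in the box frame.
- saucer_1: White square saucer, 160 x 160 x 14 mm, loose, left of the box (beyond its +y end), carrying mug_1 and the teaspoon. Origin: centre of the underside.
- mug_1: Black mug standing upside down on saucer_1, 82 mm across and 86 mm high, handle to its +y. Origin: centre of its underside.
- teaspoon: Steel teaspoon 130 mm long, lying on saucer_1 beside the mug. Origin: under its middle.
- saucer_2: White square saucer like saucer_1, right of the box (beyond its -y end), carrying mug_2. Origin: centre of the underside.
- mug_2: Black mug like mug_1, upside down on saucer_2.
- ramekin: Black ramekin 72 mm across and 48 mm high with paper sugar sticks standing in it up to about 81 mm, behind the box (beyond its +x side). Origin: centre of the underside.
- capsule: One left-over copper-coloured coffee capsule, 36 mm across and 28 mm high, foil side down, in front of the box (beyond its -x side). Origin: centre of the underside.

How it is judged:
By the outcome, as a careful person would: the job done as asked, in the order asked, and still so for the second after the job is handed in, with the robot touching nothing.
It also fails if it takes over 48 s, if anything falls off the work surface, if the arm or the gripper's body presses on something with over 40 N, if the wrist force passes 120 N, or if a joint passes its speed limit or range.

## Working session

There is one attempt and no reset: what is moved stays moved. The work goes in short steps, Python scripts to look and compute and a tool call to move; the robot and the scene stay as the last step left them, time stands still between calls to the robot, and variables do not carry over. Pictures are saved under pics/ and viewed, about 8 in all and at most 12, crops included, and the job is handed in when it is done.

Besides the shell and the picture viewer there is one more tool, called after "Emit:" by a JSON object that holds its "method" and its "body". carry_out: Moves the arm, as the interface text tells. Its arguments: {"type":"object","properties":{"claw":{"type":"array"},"travel":{"type":"array"},"dr":{"type":"array"},"grip_force":{"type":"number"}},"required":["claw","travel","dr"]}

```bash
mkdir -p pics; ls
cat > h.py <<'E'
import numpy as np, cv2, json
from station import env, snapshot, get_calibration
def cloud(name,depth):
    c=get_calibration(name);K=np.array(c["K"],float);d=np.array(c["dist_coeffs"],float);T=np.linalg.inv(np.array(c["camera_from_world"],float))
    h,w=depth.shape;u,v=np.meshgrid(np.arange(w),np.arange(h))
    p=cv2.undistortPoints(np.stack([u,v],-1).reshape(-1,1,2).astype(float),K,d).reshape(h,w,2)
    P=np.dstack([p*depth[...,None],depth]);return P@T[:3,:3].T+T[:3,3]
E
python3 - <<'E'
from h import *
for n in("scene","top"):
    im,d=snapshot(n);np.save(n+".npy",d);np.save(n+"_im.npy",im)
    cv2.imwrite(f"pics/{n}1.png",im[...,::-1])
    P=cloud(n,d);np.save(n+"_P.npy",P)
    print(n,np.linalg.inv(np.array(get_calibration(n)["camera_from_world"]))[:3,3].round())
print(env.sense())
E
```

```text
pics
scene [ 876. -444. 1055.]
top [499.  70. 875.]
{'clock': 0.1, 'joint_positions': array([ 6.18281344e+01,  1.51641200e+01,  9.19717815e+01, -9.19470606e-04,
        7.29806963e+01, -2.11486451e+00]), 'joint_velocities': array([-0.0078151 , -0.12559443, -0.22650306,  0.04672319,  0.13818999,
        0.00056157]), 'joint_torque': array([-1.78621985e-04, -5.03617465e+01, -3.58072293e+01,  7.30146188e-02,
        2.31856434e-02, -5.54240694e-05]), 'tcp_pos': array([296.21090537, 605.81295558, 237.53656958]), 'tcp_rot': array([ -91.68310477,   89.88339886, -117.73983584]), 'force': array([ 0.01076419, -0.60324953, -0.03159528]), 'wrist_torque': array([ 0.01277579,  0.0016129 , -0.02756825]), 'opening': 87.97775628355811}
```

View pics/scene1.png

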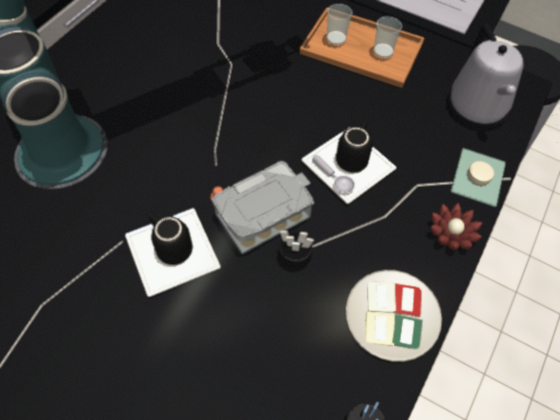

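View pics/top1.png

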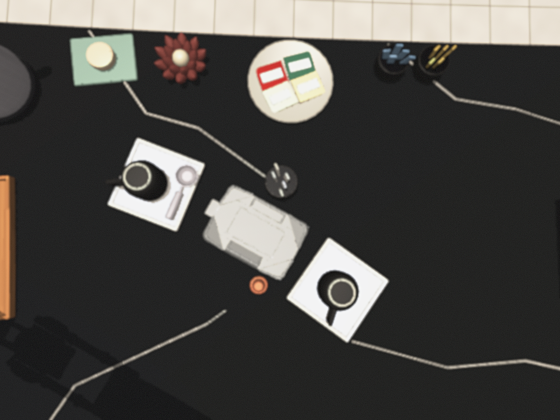

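The top picture shows the lid centred near pixel (256,232), with its tab at (212,208). The ramekin is at (281,181), the capsule at (259,285), and the saucers lie at both ends. Next I fit the lid pose and measure the section heights.

```bash
cat > fit.py <<'E'
from h import *
from scipy.optimize import minimize
def fit(P,x0):
    z=P[...,2];m=(z>60)&(z<85)&(np.hypot(P[...,0]-x0[0],P[...,1]-x0[1])<135)
    m=m.astype(np.uint8);m=cv2.morphologyEx(m,cv2.MORPH_OPEN,np.ones((3,3)))
    n,l,s,c=cv2.connectedComponentsWithStats(m);k=1+np.argmax(s[1:,4]);Q=P[l==k]
    def loc(x,Q=Q):
        a=x[2];R=np.array([[np.cos(a),-np.sin(a)],[np.sin(a),np.cos(a)]]);return (Q[:,:2]-x[:2])@R
    def cost(x):  # area inside rect vs. outside
        q=np.abs(loc(x))-[64,94];o=np.maximum(q,0).sum(1);return np.minimum(o,6).sum()
    def cost2(x):
        L=loc(x);c=0   # edges: robust percentiles symmetrical
        ex=L[np.abs(L[:,1])<85,0];b=L[np.abs(L[:,0])<55];
        lo=np.percentile(ex,.7),np.percentile(ex,99.3)
        return cost(x)/50+abs(lo[0]+lo[1])
    x=np.array(x0,float)
    for _ in range(3): x=minimize(cost,x,method='Nelder-Mead',options=dict(initial_simplex=x+np.array([[0,0,0],[8,0,0],[0,8,0],[0,0,.1]]))).x
    return x,np.c_[loc(x),Q[:,2]]
def report(x,L):
    print("pose",x[:2].round(1),np.degrees(x[2]).round(2),"pts",len(L),"x",np.percentile(L[:,0],[.5,99.5]).round(1),"y",np.percentile(L[np.abs(L[:,0])>30,1],[.5,99.5]).round(1))
    for n,c in dict(a=(-52,82),b=(52,82),c=(52,-82),d=(-52,-82),near=(-55.5,0),far=(55.5,0),mid=(0,0)).items():
        s=np.hypot(L[:,0]-c[0],L[:,1]-c[1])<6;print(n,s.sum(),"z med",np.median(L[s,2]).round(1),"max",L[s,2].max().round(1))
E
python3 - <<'E'
from fit import *
for n in("top","scene"):
    P=np.load(n+"_P.npy")
    p=P[232,256] if n=="top" else P[205,263]
    print(n,p)
    best=None
    for a in(-40,-30,-20):
        x,L=fit(P,[p[0],p[1],np.radians(a)]);
        print(x)
    report(x,L)
P=np.load("top_P.npy")
for n,(u,v) in dict(tab=(212,208),ram=(281,181),caps=(259,285),m2=(340,291),m1=(143,180)).items(): print(n,P[v,u].round())
im=np.load("top_im.npy")[165:305,180:330];cv2.imwrite("pics/crop1.png",cv2.resize(im,None,fx=4,fy=4,interpolation=cv2.INTER_CUBIC)[...,::-1])
E
```

```text
top [530.80315745  96.59567104  71.20904693]
[ 5.31456920e+02  9.84824940e+01 -4.69484715e-01]
[ 5.31455531e+02  9.84797662e+01 -4.69484776e-01]
[ 5.31461609e+02  9.84917369e+01 -4.69484715e-01]
pose [531.5  98.5] -26.9 pts 5736 x [-64.   64.1] y [-94.2  90.4]
a 28 z med 77.0 max 80.1
b 26 z med 69.9 max 73.7
c 28 z med 75.1 max 80.9
d 26 z med 70.0 max 73.1
near 26 z med 76.6 max 80.6
far 25 z med 69.4 max 72.7
mid 25 z med 68.9 max 71.2
scene [541.26996946  86.90124373  65.10812452]
[ 5.34966662e+02  9.61844501e+01 -4.69998983e-01]
[ 5.34967645e+02  9.61863842e+01 -4.69998982e-01]
[ 5.34966372e+02  9.61838794e+01 -4.69998983e-01]
pose [535.   96.2] -26.93 pts 4621 x [-63.8  63.9] y [-94.1  89.7]
a 26 z med 73.8 max 80.4
b 19 z med 68.2 max 72.5
c 20 z med 75.4 max 77.9
d 22 z med 68.1 max 70.1
near 24 z med 73.3 max 77.4
far 23 z med 69.1 max 72.0
mid 19 z med 66.7 max 70.2
tab [578. 190.  68.]
ram [644.  47.  47.]
caps [418.  88.  26.]
m2 [417. -75.  97.]
m1 [628. 325.  99.]
```

View pics/crop1.png

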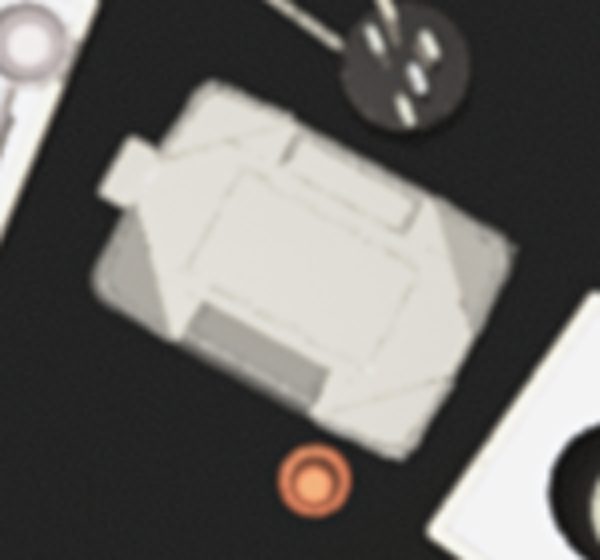

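Corner_a, corner_c and side_near stand up (darker facets at crop (130,285), (470,240) and (255,350)). Corner_b, corner_d and side_far measure flat. I will press with closed fingers, jaw axis along the box's y.

```bash
cat > go.py <<'E'
import sys
from h import *
from scipy.spatial.transform import Rotation as R
BX=(533,97.5,-26.9)
PT=dict(a=(-52,82),b=(52,82),c=(52,-82),d=(-52,-82),near=(-55.5,0),far=(55.5,0))
def go(n,z):
    s=env.sense();A=R.from_euler('xyz',s['tcp_rot'],degrees=True)
    c,q=np.cos(np.radians(BX[2])),np.sin(np.radians(BX[2]))
    x,y=PT[n];t=np.array([BX[0]+c*x-q*y,BX[1]+q*x+c*y,z])
    by=np.array([-q,c,0]);X=np.array([0,0,-1.])
    opts=[]
    for sg in(1,-1):
        Y=by*sg;G=R.from_matrix(np.c_[X,Y,np.cross(X,Y)]);opts.append((A.inv()*G).as_rotvec(degrees=True))
    print(n,"target",t.round(1),"tcp",s['tcp_pos'].round(1),"F",s['force'].round(1),"t",s['clock'],"op",s['opening'].round(1))
    print(" in tool now (mm)",A.inv().apply(t-s['tcp_pos']).round(1)," dr",[o.round(1) for o in opts])
    print(" tool axes (cols)",A.as_matrix().round(2).tolist(), "q6",s['joint_positions'][5].round(1))
    G=A*R.from_rotvec(min(opts,key=np.linalg.norm),degrees=True)
    print(" in tool after turn (mm)",G.inv().apply(t-s['tcp_pos']).round(1))
if __name__=="__main__":
    for k in sys.argv[2:]: go(k,float(sys.argv[1]))
E
python3 go.py 130 a
```

```text
Traceback (most recent call last):
  File "go.py", line 20, in <module>
    for k in sys.argv[2:]: go(k,float(sys.argv[1]))
                           ~~^^^^^^^^^^^^^^^^^^^^^^
  File "go.py", line 14, in go
    print(n,"target",t.round(1),"tcp",s['tcp_pos'].round(1),"F",s['force'].round(1),"t",s['clock'],"op",s['opening'].round(1))
                                                                                                        ^^^^^^^^^^^^^^^^^^
AttributeError: 'float' object has no attribute 'round'
```

```bash
sed -i "s/s\['opening'\].round(1)/round(s['opening'],1)/" go.py; python3 go.py 130 a
```

```text
a target [523.7 194.2 130. ] tcp [296.2 605.8 237.5] F [ 0.  -0.6 -0. ] t 0.1 op 88.0
 in tool now (mm) [ 108.1 -269.7  385.2]  dr [array([ 0.8, -0. ,  0.1]), array([-179.2,   -0.2,   -0. ])]
 tool axes (cols) [[-0.0, 0.44, 0.9], [-0.0, 0.9, -0.44], [-1.0, -0.0, -0.0]] q6 -2.1
 in tool after turn (mm) [ 107.5 -264.2  389.1]
```

Emit:
{"method": "carry_out", "body": {"claw": [255,255,255,255,255,255,255,255,255,255], "travel": [[0,-0.026,0.0385],[0,-0.026,0.0385],[0,-0.026,0.0385],[0,-0.026,0.0385],[0,-0.026,0.0385],[0,-0.026,0.0385],[0,-0.026,0.0385],[0,-0.026,0.0385],[0,-0.026,0.0385],[0,-0.026,0.0385]], "dr": [[0.8,0,0],[0,0,0],[0,0,0],[0,0,0],[0,0,0],[0,0,0],[0,0,0],[0,0,0],[0,0,0],[0,0,0]], "grip_force": 20}}

```text
clock: 1.1
tcp_pos: [525.4, 189.9, 231.7]
tcp_rot: [-116.8, 89.5, -143.0]
force: [1.3, 0.4, 0.2]
opening: 10.4
```

```bash
python3 go.py 95 a
```

```text
a target [523.7 194.2  95. ] tcp [525.4 189.9 231.7] F [1.3 0.4 0.2] t 1.1 op 10.4
 in tool now (mm) [136.7   4.1  -2.9]  dr [array([ 0.7, -0.2,  0.5]), array([-179.3,   -0.7,   -0.3])]
 tool axes (cols) [[-0.01, 0.44, 0.9], [-0.01, 0.9, -0.44], [-1.0, -0.01, -0.0]] q6 -46.3
 in tool after turn (mm) [136.7   3.   -3.4]
```

Emit:
{"method": "carry_out", "body": {"claw": [255,255,255,255,255,255,255,255,255,255], "travel": [[0.02,0.003,-0.003],[0.025,0,0],[0.025,0,0],[0.025,0,0],[0.02,0,0],[0.01,0,0],[0.005,0,0],[0,0,0],[0,0,0],[0,0,0]], "dr": [[0.7,-0.2,0.5],[0,0,0],[0,0,0],[0,0,0],[0,0,0],[0,0,0],[0,0,0],[0,0,0],[0,0,0],[0,0,0]]}}

```text
clock: 2.1
tcp_pos: [528.2, 185.4, 97.8]
tcp_rot: [19.2, 89.8, -8.5]
force: [0.8, -0.2, 0.2]
opening: 0.4
```

```bash
python3 go.py 72 a
```

```text
a target [523.7 194.2  72. ] tcp [528.2 185.4  97.8] F [ 0.8 -0.2  0.2] t 2.1 op 0.4
 in tool now (mm) [25.8  5.6 -8.1]  dr [array([-0.8,  0.1, -0. ]), array([ 1.792e+02, -1.000e-01, -2.000e-01])]
 tool axes (cols) [[0.0, 0.46, 0.89], [-0.0, 0.89, -0.46], [-1.0, 0.0, 0.0]] q6 -45.5
 in tool after turn (mm) [25.8  5.8 -8. ]
```

Emit:
{"method": "carry_out", "body": {"claw": [255,255,255,255,255,255,255,255,255,255], "travel": [[0,0.0055,-0.008],[0,0,0],[0.005,0,0],[0.005,0,0],[0.004,0,0],[0.003,0,0],[0.003,0,0],[0.003,0,0],[0.002,0,0],[0,0,0]], "dr": [[-0.4,0,0],[0,0,0],[0,0,0],[0,0,0],[0,0,0],[0,0,0],[0,0,0],[0,0,0],[0,0,0],[0,0,0]]}}

```text
clock: 3.1
tcp_pos: [525.1, 197.5, 74.9]
tcp_rot: [60.8, 89.5, 33.5]
force: [0.3, -0.0, 1.4]
opening: 0.5
```

```bash
python3 go.py 72 a
```

```text
a target [523.7 194.2  72. ] tcp [525.1 197.5  74.9] F [ 0.3 -0.   1.4] t 3.1 op 0.5
 in tool now (mm) [ 2.9 -3.6  0.3]  dr [array([-0.4,  0.2, -0.4]), array([179.6,  -0.6,  -0.4])]
 tool axes (cols) [[0.01, 0.46, 0.89], [0.0, 0.89, -0.46], [-1.0, 0.01, 0.0]] q6 -44.8
 in tool after turn (mm) [ 2.9 -3.6  0.3]
```

Emit:
{"method": "carry_out", "body": {"claw": [255,255,255,255,255,255,255,255,255,255], "travel": [[-0.004,-0.0035,0],[0,0,0],[0.003,0,0],[0.003,0,0],[0.002,0,0],[0.002,0,0],[0.002,0,0],[0.002,0,0],[0.001,0,0],[0,0,0]], "dr": [[0,0,0],[0,0,0],[0,0,0],[0,0,0],[0,0,0],[0,0,0],[0,0,0],[0,0,0],[0,0,0],[0,0,0]]}}

```text
clock: 4.1
tcp_pos: [524.0, 193.5, 72.5]
tcp_rot: [57.8, 89.6, 30.5]
force: [-0.6, 0.1, 0.2]
opening: 0.4
```

```bash
python3 go.py 72 a
```

```text
a target [523.7 194.2  72. ] tcp [524.  193.5  72.5] F [-0.6  0.1  0.2] t 4.1 op 0.4
 in tool now (mm) [ 0.5  0.5 -0.6]  dr [array([-0.4,  0.2, -0.3]), array([179.6,  -0.5,  -0.3])]
 tool axes (cols) [[0.01, 0.46, 0.89], [0.0, 0.89, -0.46], [-1.0, 0.01, 0.0]] q6 -45.1
 in tool after turn (mm) [ 0.5  0.5 -0.6]
```

Emit:
{"method": "carry_out", "body": {"claw": [255,255,255,255,255,255,255,255,255,255], "travel": [[0.002,0,0],[0.002,0,0],[-0.015,0,0],[-0.01,0,0],[0,-0.03,-0.002],[0,-0.03,-0.002],[0,-0.018,0],[0,-0.004,0],[0,0,0],[0,0,0]], "dr": [[0,0,0],[0,0,0],[-0.4,0.2,-0.3],[0,0,0],[0,0,0],[0,0,0],[0,0,0],[0,0,0],[0,0,0],[0,0,0]]}}

```text
clock: 5.1
tcp_pos: [484.3, 121.1, 96.2]
tcp_rot: [58.7, 89.8, 31.8]
force: [-0.1, 0.1, 0.2]
opening: 0.6
```

```bash
python3 go.py 72 near
```

```text
near target [483.5 122.6  72. ] tcp [484.3 121.1  96.2] F [-0.1  0.1  0.2] t 5.1 op 0.6
 in tool now (mm) [24.2  0.9 -1.4]  dr [array([ 0. ,  0.1, -0.2]), array([-180. ,    0.3,    0.2])]
 tool axes (cols) [[0.0, 0.45, 0.89], [0.0, 0.89, -0.45], [-1.0, 0.0, 0.0]] q6 -52.0
 in tool after turn (mm) [24.2  1.  -1.3]
```

Emit:
{"method": "carry_out", "body": {"claw": [255,255,255,255,255,255,255,255,255,255], "travel": [[0.008,0.001,-0.001],[0.006,0,0],[0.003,0,0],[0.003,0,0],[0.003,0,0],[0.003,0,0],[0.002,0,0],[0.002,0,0],[0.002,0,0],[0.002,0,0]], "dr": [[0,0,0],[0,0,0],[0,0,0],[0,0,0],[0,0,0],[0,0,0],[0,0,0],[0,0,0],[0,0,0],[0,0,0]]}}

```text
clock: 6.1
tcp_pos: [484.3, 125.5, 71.6]
tcp_rot: [-150.1, 89.6, -176.7]
force: [-7.1, -2.5, 18.4]
opening: 0.7
```

```bash
python3 go.py 72 near
```

```text
near target [483.5 122.6  72. ] tcp [484.3 125.5  71.6] F [-7.1 -2.5 18.4] t 6.1 op 0.7
 in tool now (mm) [-0.4 -2.9  0.6]  dr [array([ 0.3, -0.3,  0.2]), array([-179.7,   -0.3,   -0.5])]
 tool axes (cols) [[-0.01, 0.45, 0.89], [-0.0, 0.89, -0.45], [-1.0, -0.0, -0.01]] q6 -51.8
 in tool after turn (mm) [-0.4 -2.9  0.6]
```

Emit:
{"method": "carry_out", "body": {"claw": [255,255,255,255,255,255,255,255,255,255], "travel": [[-0.01,0,0],[-0.015,0,0],[0,-0.02,0.025],[0,-0.025,0.033],[0,-0.02,0.03],[0,-0.01,0.015],[0,-0.003,0.004],[0,0,0],[0,0,0],[0,0,0]], "dr": [[0,0,0],[0.3,-0.3,0.2],[0,0,0],[0,0,0],[0,0,0],[0,0,0],[0,0,0],[0,0,0],[0,0,0],[0,0,0]]}}

```text
clock: 7.1
tcp_pos: [549.5, 6.7, 102.6]
tcp_rot: [34.6, 89.4, 7.9]
force: [-0.4, 1.0, 0.5]
opening: 0.3
```

```bash
python3 go.py 72 c
```

```text
c target [542.3   0.8  72. ] tcp [549.5   6.7 102.6] F [-0.4  1.   0.5] t 7.1 op 0.3
 in tool now (mm) [30.5 -8.6 -4.1]  dr [array([ 0.2,  0.5, -0.3]), array([-179.8,    0.5,    0.7])]
 tool axes (cols) [[0.01, 0.45, 0.89], [0.0, 0.89, -0.45], [-1.0, 0.01, 0.01]] q6 -65.3
 in tool after turn (mm) [30.6 -8.5 -3.9]
```

Emit:
{"method": "carry_out", "body": {"claw": [255,255,255,255,255,255,255,255,255,255], "travel": [[0,-0.0085,-0.004],[0.01,0,0],[0.006,0,0],[0.003,0,0],[0.003,0,0],[0.003,0,0],[0.002,0,0],[0.002,0,0],[0.002,0,0],[0.001,0,0]], "dr": [[0.2,0.5,-0.3],[0,0,0],[0,0,0],[0,0,0],[0,0,0],[0,0,0],[0,0,0],[0,0,0],[0,0,0],[0,0,0]]}}

```text
clock: 8.1
tcp_pos: [541.2, 1.3, 71.8]
tcp_rot: [-104.8, 89.8, -131.5]
force: [-6.5, 0.0, 11.2]
opening: 0.4
```

```bash
python3 go.py 72 c
```

```text
c target [542.3   0.8  72. ] tcp [541.2   1.3  71.8] F [-6.5  0.  11.2] t 8.1 op 0.4
 in tool now (mm) [-0.2  0.   1.2]  dr [array([ 0.2, -0. ,  0.2]), array([-1.798e+02, -2.000e-01, -1.000e-01])]
 tool axes (cols) [[-0.0, 0.45, 0.89], [-0.0, 0.89, -0.45], [-1.0, -0.0, -0.0]] q6 -65.6
 in tool after turn (mm) [-0.2  0.   1.2]
```

Emit:
{"method": "carry_out", "body": {"claw": [255,255,255,255,255,255,255,255,255,255], "travel": [[0.002,0,0],[-0.01,0,0],[-0.03,0,0],[-0.04,0,0],[-0.04,0.01,-0.01],[-0.02,0.03,-0.02],[0,0.03,-0.035],[0,0.03,-0.035],[0,0.03,-0.035],[0,0.03,-0.035]], "dr": [[0,0,0],[0,0,0],[0,0,0],[0,0,0],[0,0,0],[0,0,0],[0,0,0],[0,0,0],[0,0,0],[0,0,0]]}}

```text
clock: 9.1
tcp_pos: [463.1, 225.7, 219.6]
tcp_rot: [75.0, 89.8, 47.7]
force: [-0.3, 0.2, -0.1]
opening: 0.4
```

Emit:
{"method": "carry_out", "body": {"claw": [255,255,255,255,255,255,255,255,255,255], "travel": [[0,0.035,-0.03],[0,0.035,-0.03],[0,0.035,-0.03],[0,0.035,-0.03],[0,0.035,-0.03],[0,0.035,-0.03],[0,0.035,-0.03],[0,0.035,-0.03],[0,0,0],[0,0,0]], "dr": [[0,0,0],[0,0,0],[0,0,0],[0,0,0],[0,0,0],[0,0,0],[0,0,0],[0,0,0],[0,0,0],[0,0,0]]}}

```text
clock: 10.1
tcp_pos: [366.5, 606.1, 219.4]
tcp_rot: [97.5, 89.6, 70.6]
force: [-0.6, 1.2, -0.7]
opening: 0.5
```

```bash
cat > look.py <<'E'
import sys
from fit import *
i=sys.argv[1]
for n in("top","scene"):
    im,d=snapshot(n);P=cloud(n,d);x,L=fit(P,[533,97.5,np.radians(-27)]);print(n);report(x,L)
    if n=="top": c=im[165:305,180:330];im0=im
    else: c2=im[145:265,195:330]
cv2.imwrite(f"pics/look{i}.png",np.hstack([cv2.resize(q,(400,400),interpolation=cv2.INTER_CUBIC) for q in(c,c2)])[...,::-1])
cv2.imwrite(f"pics/full{i}.png",im0[...,::-1])
E
python3 look.py 1
```

```text
top
pose [532.1  98.5] -27.01 pts 5665 x [-63.6  63.5] y [-94.2  90.8]
a 26 z med 69.9 max 72.6
b 27 z med 70.1 max 73.2
c 27 z med 69.6 max 71.8
d 29 z med 69.7 max 73.1
near 24 z med 70.3 max 72.8
far 25 z med 70.5 max 73.2
mid 26 z med 69.1 max 70.7
scene
pose [534.7  96.9] -26.83 pts 4542 x [-64.2  64. ] y [-94.1  90.1]
a 18 z med 67.4 max 71.9
b 18 z med 69.4 max 72.3
c 20 z med 68.9 max 73.1
d 21 z med 69.2 max 73.5
near 22 z med 68.8 max 72.3
far 25 z med 68.5 max 73.5
mid 20 z med 67.7 max 70.9
```

View pics/look1.png

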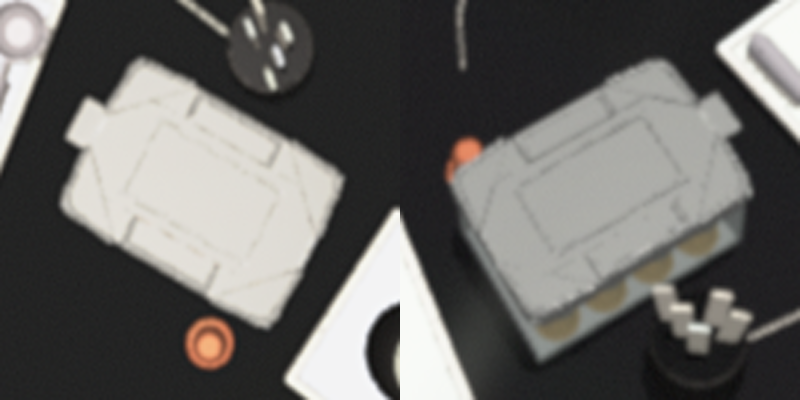

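All six sections now look flat and uniformly shaded (in the left view, the old dark facets at (90,200), (310,190) and (170,250) are gone), and the neighbouring objects haven't moved. I'm handing in.

```bash
python3 -c "
from h import *
print(env.sense()['clock'],env.sign_off())"
```

```text
the job is handed in; nothing more can be done
10.2 None
```

The lid is pressed shut all the way round, and I handed the job in at 10.2 s. Three sections were up at the start: corner_a, side_near and corner_c. I pressed each down once with closed fingers. The highest force I read at the end of a move was about 20 N.

- **Sections:** In the last top-camera depth check all six press points lay 69.6–70.5 mm up; the raised ones had been at 75–77 mm. The pictures show an evenly shaded, flat rim. I did not press corner_b, corner_d or side_far, because they measured flat from the start.
- **Box and surroundings:** The fitted box position changed by less than 1 mm in both cameras. The ramekin, the capsule and the parts of the saucers in view looked unmoved. I judged that by eye from crops that did not show all of the saucers, mugs and teaspoon, and I did not measure them again.
- **Disagreement:** The scene camera read 1–2.5 mm lower than the top camera and placed the box about 3 mm away from it, close to the calibration tolerance. It also showed every section flat.

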